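# Shut and bolt the gate of the counting board

### The arm

A 6-joint arm with a two-finger parallel gripper is mounted at the origin on the work surface. World frame = base frame: x ahead of the robot, y to its left, z up, the work surface at z = 0. Lengths are in m, angles in rad, forces in N, time in s.
With the tool pointing down it reaches from about 0.35 to 0.775 m from the base axis. Payload 5.5 kg.
Tool frame: the origin (TCP) lies midway between the tips of the shut fingers; the grasp point (between the pads) lies ctrl.grip_point_offset behind it (ctrl.grip_point_offset is the distance from the TCP to the grasp point, in m); z points along the fingers, y is the line along which they close (so a half turn about z gives the same grasp; the last joint's range is limited). The gripper opens to 85 mm and grips with 20 to 120 N. Pads are 22 mm wide; open, the fingers measure 114 mm over their backs; the gripper's body (76 mm by 85 mm) begins 54 mm behind the grasp point. The pads swing forward as they close: fully open they stand 13 mm farther back than shut.
Start: joints at [-1.242, 0.313, 0.046, 1.304, 0, 1.431], TCP at [0.26, -0.513, 0.231] pointing down, gripper open.
Joint ranges: [-2.76, 2.76], [-0.86, 1.69], [-1.03, 1.26], [-2.2, 2.34], [-1.47, 1.5], [-3.14, 3.14]. Speed limits (rad/s): [2.57, 2.57, 3.14, 3.14, 3.14, 3.14].

### API

Orientations are given as a unit quaternion [x, y, z, w].
In Python, from station import ctrl gives the robot as it stands.
- The arm moves only by the shell command python3 -m crank 'ROWS'. ROWS is JSON, a list that holds one entry, the list of rows, each a list of 5 numbers: the shift along the world's x, y, z in units of 0.4 m (1.0 is 0.4 m), then the turn about the world's z in units of 360 degrees (1.0 is 360 degrees), then the gripper command: -1 is shut, 1 is fully open, values between are in proportion. A call has 1 to 10 rows; each row is the pose to reach, as a shift and turn from the pose commanded when the call began, turning the shorter way round; what a row does not reach only later rows make up. A row lasts 1/10 s, in which the tool goes at most 50 mm and 8.59 degrees, less where a joint would pass 70% of its speed; a pose out of reach is approached as far as the arm can. A call with a number of a shift or a turn outside -1 to 1 is refused whole. A call with a gripper value outside its range is refused whole. The fingers move at their own pace and stop on an object; the grip force is fixed at half the most. Time passes only in rows, so rows that repeat a pose let the fingers close. It gives the time, the measured TCP pose, the force, the opening and the grip force at its end, in the units of the state.
- ctrl.observe(): the state, without advancing time (a new reading comes with each control period).
- ctrl.read_camera(name): name is "side" or "top" or "wrist"; returns a dict with "color" (400x640x3 uint8, red, green, blue), "K" (3x3 intrinsics, pixels), "origin" and "orientation" of the camera in the world. Camera axes: x right, y up, looking along -z (the intrinsics and any distortion apply to the point x, -y, -z); pixel columns grow to the right and rows downward; lengths in m; the calibration is good to about 2 mm. A picture is of the moment at which its call begins. There is no depth.
- ctrl.hand_in(): hands the job in; it is judged then, once.
The state is a dict: "clock": time; "joint_pos": joint angles; "qd": joint speeds; "joint_torque": joint torques, N m; "eef_pos": TCP position; "eef_rot": TCP orientation; "ft_force": force on the tool from outside, world axes, zero at the start; "torque": the same for the moment, N m; "gripper_width": opening from 0.0 (shut) to 1.0 (fully open); "grip_force": force on a finger pad.
Only numpy, scipy, OpenCV 4.12 (cv2) and the standard library are available. Lean on these libraries where they do the work, as an engineer would, in place of code of your own. Each camera call takes 0.05 s, during which the arm holds its last target. There are 200 camera calls.

### The job

With the fingertips, push the raised gate of the bamboo counting board over until it lies down flat across the channel, then push the small steel bolt fully home over the gate's free end so that the counted tablets stay in, and take the hand away. Push gently: the board only stands on the counter and must stay where it is, and nothing is to be picked up or carried; leave the cup, pill case, tweezers and syringe rack undisturbed.

Things in the scene. Friction and masses are not known exactly. Their poses are not given: they have to be found in the camera images.
- board: Tan bamboo counting board, 240 mm (its x) by 190 mm (its y), 1.1 to 1.7 kg, standing loose on the counter. Origin: centre of its underside; x towards the rimmed tablet field, z up. The half at negative x has two flat shoulders, tops 30 mm above the counter, with a 60 mm wide channel between them (y -35 to +25 mm) running along x. The gate crosses the channel at board x = -60 mm. White tablets lie in the field and channel; they are only to be seen.
- gate_hinge (a point): Point on the gate's hinge axis, midway along it: board (-60, -50, 35) mm. The axis runs along the board's x. Steel hinge cheeks on both sides of the gate reach 44 mm above the counter.
- gate (a joint): Gate angle: 0 = shut, lying flat across the channel with its free end towards the board's +y, top face 39 mm above the counter; pi/2 = standing straight up; up to 2.1 = leaning back towards the board's -y. It starts raised (1.45 to 2.05). A stiff hinge (0.05 N m) keeps it at whatever angle it is left.
- gate_edge (a point): Middle of the free edge of the gate's outer face (the top face when shut, the face towards the board's -y when raised), 90 mm from the hinge axis. The gate is a bamboo bar 32 mm wide (board x), 8 mm thick, with a thin blade under it that drops into the channel. The point's axes turn with the gate: its y runs from hinge to free end, its z out of the outer face.
- bolt (a joint): How far the bolt has been slid, in m: 0 = drawn back, 0.022 = fully home (end stop), its tongue then reaching 16 mm over the gate's free end. Slides towards the board's -y; friction 1.5 N, stays where it is left. Starts between 0 and 0.004.
- bolt_tab (a point): Centre of the rear face (the face towards the board's +y, the one to push on) of the bolt's upright thumb tab. Tab: 24 mm wide (board x), 8 mm thick (board y), its top 67 mm and its foot 47 mm above the counter. With the bolt at 0 this point is at board (-60, 88, 57) mm. The flat steel bolt, 24 mm wide and 5 mm thick, lies on a bed 41 mm above the counter that ends 6 mm behind the tab (bolt at 0); beyond that the shoulder is 30 mm high and the board ends at y = 95 mm.
- cup: Frosted glass medicine cup, 48 mm across, 45 mm high, loose bystander. Origin: centre of its underside.
- pill_case: Red pocket pill case, 50 x 75 x 19 mm, loose bystander. Origin: centre of its underside.
- tweezers: Steel tweezers, about 120 mm long, 8 mm high, lying on the counter, loose bystander. Origin: mid length, underside; x along them.
- rack: Sloped white rack with four clear oral syringes, 130 x 140 mm, about 90 mm high, loose bystander on the board's -y side. Origin: centre of its underside.

How it is judged:
By the outcome, as a careful person would: the job done as asked, in the order asked, and still so for the second after the job is handed in, with the robot touching nothing.
It also fails if it takes over 45 s, if anything falls off the work surface, if the arm or the gripper's body presses on something with over 40 N, if the wrist force passes 120 N, or if a joint passes its speed limit or range.

## Working session

There is one attempt and no reset: what is moved stays moved. The work goes in short steps, Python scripts to look and compute and a shell command to move; the robot and the scene stay as the last step left them, time stands still between calls to the robot, and variables do not carry over. Pictures are saved under pics/ and viewed, at most 10 in all, crops included, and the job is handed in when it is done.

```bash
mkdir -p pics
cat > h.py <<'E'
import numpy as np,cv2
from scipy.spatial.transform import Rotation as R
from station import ctrl
def shot(n,f):
    d=ctrl.read_camera(n); cv2.imwrite('pics/'+f,d['color'][:,:,::-1]); 
    np.savez('pics/'+f[:-4]+'.npz',**{k:np.array(v) for k,v in d.items()}); return d
def load(f): return dict(np.load('pics/'+f+'.npz',allow_pickle=True))
def ray(d,u,v):
    p=np.linalg.inv(d['K'])@[u,v,1]; return np.array(d['origin']),R.from_quat(d['orientation']).as_matrix()@[p[0],-p[1],-p[2]]
def plane(d,u,v,z):
    o,r=ray(d,u,v); return o+r*(z-o[2])/r[2]
def proj(d,P):
    p=R.from_quat(d['orientation']).as_matrix().T@(np.array(P)-d['origin']); q=d['K']@[p[0],-p[1],-p[2]]; return q[:2]/q[2]
E
python3 - <<'E'
from h import *
a=shot('top','t0.png');b=shot('side','s0.png')
for d in(a,b): print({k:(np.array(v).round(3).tolist()) for k,v in d.items() if k!='color'}, d.keys())
print(ctrl.observe())
E
```

```text
{'K': [[434.355, 0.0, 324.868], [0.0, 434.355, 202.217], [0.0, 0.0, 1.0]], 'origin': [0.365, 0.011, 1.04], 'orientation': [0.053, -0.065, -0.699, 0.71]} dict_keys(['color', 'K', 'origin', 'orientation'])
{'K': [[445.349, 0.0, 317.312], [0.0, 445.349, 200.675], [0.0, 0.0, 1.0]], 'origin': [0.466, -0.608, 0.529], 'orientation': [0.45, -0.032, -0.077, 0.889]} dict_keys(['color', 'K', 'origin', 'orientation'])
{'clock': 0.1, 'joint_pos': array([-1.24158548e+00,  3.13955901e-01,  4.50851000e-02,  1.30360338e+00,
        2.37214507e-06,  1.43117364e+00]), 'qd': array([ 0.00096178, -0.00273754,  0.00269032,  0.0009845 ,  0.00013254,
        0.00213591]), 'joint_torque': array([ 1.34111739e-03, -4.81727672e+01,  2.99243224e+01,  1.27678344e-02,
       -1.59342875e-05,  2.39280058e-05]), 'eef_pos': array([ 0.25964162, -0.51252535,  0.23047757]), 'eef_rot': array([ 9.72649637e-01,  2.32275656e-01, -7.82256896e-05, -8.35274623e-04]), 'ft_force': array([ 0.58603504, -0.67253509, -0.7562142 ]), 'torque': array([ 0.01754588,  0.04144591, -0.00192841]), 'grip_force': 0.0, 'gripper_width': 1.001508329911333}
```

View pics/t0.png

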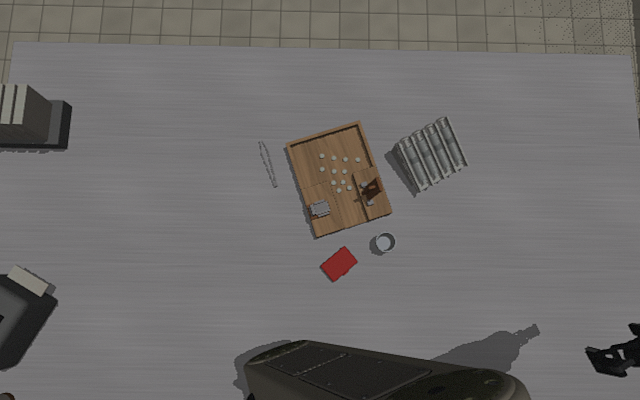

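View pics/s0.png

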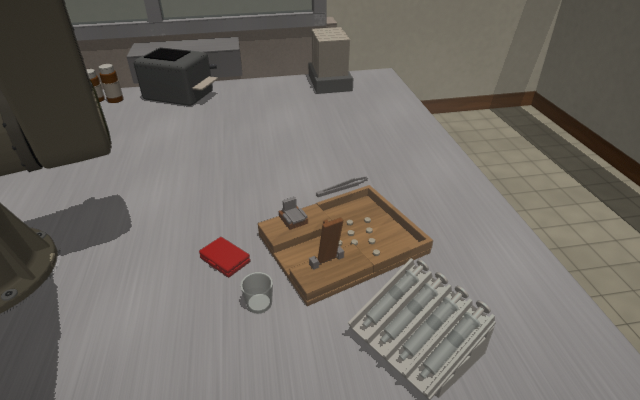

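The top view shows the board with corners near (286,146), (361,122), (392,213) and (315,238). The bolt is near (319,208), the gate near (370,190), the rack is on the right, and the cup is at (385,243). The side view shows the raised gate near (330,240) and the bolt tab near (290,204). I'll enlarge both.

Run:
```python
import cv2,numpy as np
t=cv2.imread('pics/t0.png')[110:260,270:410];s=cv2.imread('pics/s0.png')[180:310,250:440]
t=cv2.resize(t,None,fx=4,fy=4,interpolation=cv2.INTER_CUBIC);s=cv2.resize(s,None,fx=4,fy=4,interpolation=cv2.INTER_CUBIC)
cv2.imwrite('pics/t0c.png',t);cv2.imwrite('pics/s0c.png',s)
```

```text
(no output)
```

View pics/t0c.png

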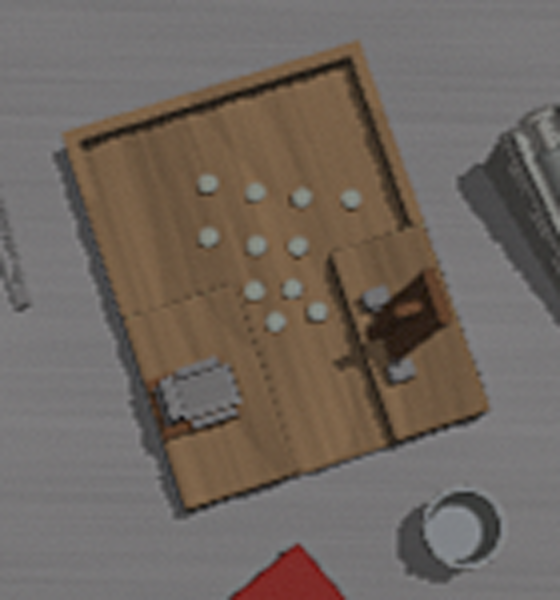

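View pics/s0c.png

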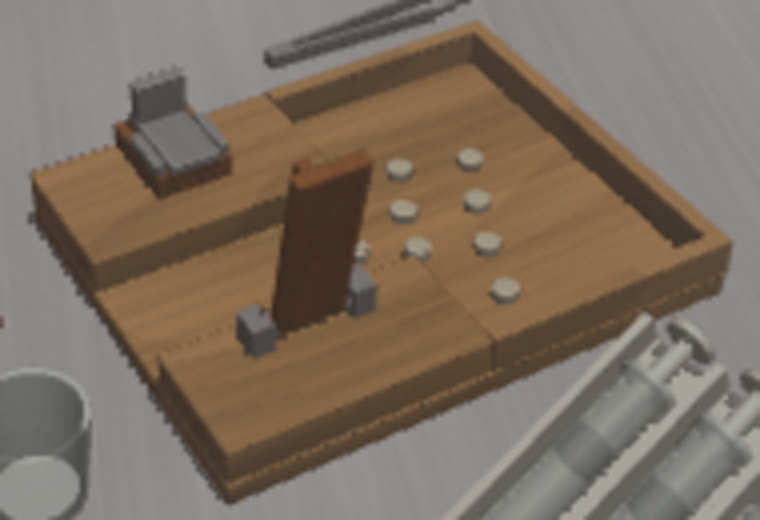

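The top crop shows shoulder corners at crop (187,508) and (488,410), the cheeks at (375,297) and (400,371), and the bolt tab at (175,395). The side crop shows shoulder corners at (33,177) and (228,458), and the gate's outer free edge at (297,186)-(370,160).

```bash
cat >> h.py <<'E'
def tri(a,b):
    (o,r),(p,s)=a,b; r=r/np.linalg.norm(r);s=s/np.linalg.norm(s)
    k=np.linalg.lstsq(np.c_[r,-s],p-o,rcond=None)[0]; A=o+k[0]*r;B=p+k[1]*s
    return (A+B)/2,np.linalg.norm(A-B)
E
python3 - <<'E'
from h import *
T=load('t0');S=load('s0')
t=lambda x,y:((x+.5)/4-.5+270,(y+.5)/4-.5+110); s=lambda x,y:((x+.5)/4-.5+250,(y+.5)/4-.5+180)
for n,a,b in [('-x+y',(187,508),(33,177)),('-x-y',(488,410),(228,458))]:
    print(n,plane(T,*t(*a),.03).round(4),plane(S,*s(*b),.03).round(4),tri(ray(T,*t(*a)),ray(S,*s(*b))))
A=(plane(T,*t(187,508),.03)+plane(S,*s(33,177),.03))/2;B=(plane(T,*t(488,410),.03)+plane(S,*s(228,458),.03))/2
print('len',np.linalg.norm(A-B)); y=(A-B)[:2];y/=np.linalg.norm(y);x=np.array([y[1],-y[0]])
c=((A+B)/2)[:2]+.12*x; yaw=np.arctan2(x[1],x[0]);print('c',c,'yaw',yaw,np.degrees(yaw))
def W(p): return np.r_[c+p[0]*x+p[1]*y,p[2]]
np.savez('board.npz',c=c,x=x,y=y)
for n,p in dict(hinge=(-.06,-.05,.035),tab=(-.06,.088,.057),far1=(.12,.095,.03),far2=(.12,-.095,.03),ch=(-.06,-.05,.044)).items():
    w=W(p);q=proj(T,w);q2=proj(S,w);print(n,w.round(4),(((q-[270,110]))*4).round(),((q2-[250,180])*4).round())
# gate free edge: outer-face edge ends in side view, on plane board x=-.06±.016 -> angle
for (u,v),bx in [((297,186),-.076),((370,160),-.044)]:
    o,r=ray(S,*s(u,v)); k=((bx-(o[:2]-c)@x))/(r[:2]@x); P=o+k*r; yy=(P[:2]-c)@y
    print('gate edge y,z',yy,P[2],'r',np.hypot(yy+.05,P[2]-.035),'ang',np.arctan2(P[2]-.035,yy+.05))
E
```

```text
-x+y [0.4547 0.0145 0.03  ] [0.4578 0.0122 0.03  ] (array([0.45629445, 0.01462779, 0.02785744]), np.float64(0.002892806438607348))
-x-y [ 0.5151 -0.1617  0.03  ] [ 0.5186 -0.1644  0.03  ] (array([ 0.51721684, -0.16217353,  0.02719599]), np.float64(0.0032687755254692348))
len 0.18656184653439808
c [ 0.60001494 -0.03583434] yaw 0.331082838795147 18.96964933217212
hinge [ 0.5595 -0.1026  0.035 ] [387. 331.] [305. 317.]
tab [0.5147 0.0279 0.057 ] [164. 397.] [152.  92.]
far1 [0.6826 0.093  0.03  ] [ 62. 127.] [478.  21.]
far2 [ 0.7444 -0.0867  0.03  ] [359.  35.] [733. 244.]
ch [ 0.5595 -0.1026  0.044 ] [389. 328.] [305. 300.]
gate edge y,z -0.07117974932057661 0.1249816787294723 r 0.09244070687882278 ang 1.8019669140412065
gate edge y,z -0.0683380006498304 0.12217116520374655 r 0.08907914632960989 ang 1.7781406985600667
```

The board pose is consistent: the corner distance is 187 against 190 mm, and the gate radius comes out at 91 against 90 mm. The gate angle is about 1.79. Next I work out the waypoints.

```bash
cat >> h.py <<'E'
def W(p):
    b=np.load('board.npz'); return np.r_[b['c']+p[0]*b['x']+p[1]*b['y'],p[2]]
def Bd(w):
    b=np.load('board.npz'); d=np.array(w)[:2]-b['c']; return np.r_[d@b['x'],d@b['y'],w[2]]
E
python3 - <<'E'
from h import *
s=ctrl.observe()['eef_pos'];print(ctrl.grip_point_offset)
u=lambda a,b:((b-a)/.4).round(3)
p=W((-.06,-.12,.108));print('pre',p,u(s,p))
T=load('t0')
for q in[(392,150),(418,195)]: print('rack',Bd(plane(T,*q,.05)),Bd(plane(T,*q,0.)))
for th in [1.79,1.57,1.3,1.05,.8,.6,.4,.25,.12,0]:
    q=W((-.06,-.061+.07*np.cos(th)-.004*np.sin(th),.035+.07*np.sin(th)+.004*np.cos(th)));print(th,u(p,q))
E
```

```text
0.0187
pre [ 0.58228155 -0.16882128  0.108     ] [ 0.807  0.859 -0.306]
rack [ 0.01677795 -0.13805057  0.05      ] [ 0.02807261 -0.15114297  0.        ]
rack [-0.10398858 -0.1593266   0.05      ] [-0.09879456 -0.17349378  0.        ]
1.79 [-0.032  0.094 -0.014]
1.57 [-0.045  0.13  -0.007]
1.3 [-0.06   0.175 -0.011]
1.05 [-0.073  0.214 -0.026]
0.8 [-0.085  0.248 -0.05 ]
0.6 [-0.093  0.271 -0.075]
0.4 [-0.099  0.288 -0.105]
0.25 [-0.102  0.298 -0.13 ]
0.12 [-0.104  0.303 -0.152]
0 [-0.105  0.305 -0.172]
```

```bash
python3 -m crank '[[[0.08,0.086,0,0.023,-1],[0.16,0.172,0,0.046,-1],[0.24,0.258,0,0.069,-1],[0.32,0.344,0,0.092,-1],[0.40,0.43,0,0.115,-1],[0.48,0.516,0,0.138,-1],[0.56,0.602,0,0.161,-1],[0.64,0.688,0,0.184,-1],[0.72,0.774,0,0.207,-1],[0.807,0.859,0,0.228,-1]]]'
python3 -m crank '[[[0,0,0,0,-1],[0,0,0,0,-1],[0,0,0,0,-1]]]'
python3 - <<'E'
from h import *
o=ctrl.observe();print(Bd(o['eef_pos']),o['gripper_width'],o['ft_force'],R.from_quat(o['eef_rot']).as_matrix().round(3)[:,0],((W((-.06,-.12,.108))-o['eef_pos'])/.4).round(3))
E
```

```text
clock: 1.1
eef_pos: [0.5833, -0.1676, 0.231]
eef_rot: [0.579, 0.815, -0.0, -0.0]
ft_force: [0.4, -0.7, 0.7]
gripper_width: 0.0
grip_force: 0.0
clock: 1.4
eef_pos: [0.5819, -0.1698, 0.2308]
eef_rot: [0.582, 0.813, -0.0, -0.001]
ft_force: [-0.6, 0.1, 0.7]
gripper_width: -0.002
grip_force: 0.0
[-0.06066858 -0.12078528  0.23084016] -0.0017489804505005978 [-0.59895383  0.08491887  0.70683643] [-0.323  0.946  0.001] [ 0.001  0.002 -0.307]
```

```bash
python3 -m crank '[[[0,0,-0.1,0,-1],[0,0,-0.2,0,-1],[0,0,-0.27,0,-1],[0,0,-0.307,0,-1],[0,0,-0.307,0,-1]]]'
python3 -m crank '[[[-0.01,0.03,0,0,-1],[-0.02,0.06,0,0,-1],[-0.028,0.082,-0.007,0,-1],[-0.034,0.1,-0.009,0,-1],[-0.04,0.115,-0.007,0,-1],[-0.045,0.13,-0.007,0,-1],[-0.05,0.145,-0.008,0,-1],[-0.055,0.16,-0.01,0,-1],[-0.06,0.175,-0.011,0,-1],[-0.06,0.175,-0.011,0,-1]]]'
python3 - <<'E'
from h import *
d=shot('side','s1.png');o=ctrl.observe();print(Bd(o['eef_pos']),o['ft_force'])
cv2.imwrite('pics/s1c.png',cv2.resize(d['color'][150:310,230:440,::-1],None,fx=3,fy=3))
E
```

```text
clock: 1.9
eef_pos: [0.5796, -0.1701, 0.1059]
eef_rot: [0.582, 0.813, -0.001, -0.003]
ft_force: [-0.2, -0.2, 0.5]
gripper_width: -0.003
grip_force: 0.0
clock: 2.9
eef_pos: [0.558, -0.0984, 0.1038]
eef_rot: [0.581, 0.814, 0.0, -0.001]
ft_force: [1.0, 0.6, -0.1]
gripper_width: -0.002
grip_force: 0.0
[-0.06001185 -0.04600368  0.10389007] [ 0.22950897 -0.22472229 -0.30362297]
```

View pics/s1c.png

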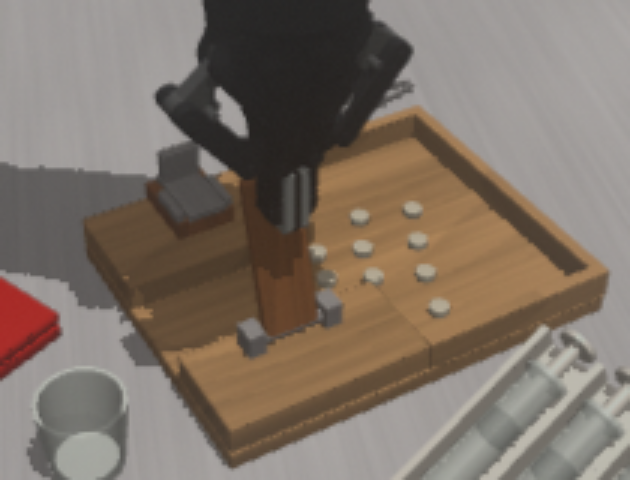

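The side view shows the fingertip at (295,225) behind the gate, which has tipped past vertical. The board hasn't moved. I'll follow the arc down.

```bash
python3 -m crank '[[[-0.007,0.02,-0.007,0,-1],[-0.013,0.039,-0.015,0,-1],[-0.019,0.056,-0.027,0,-1],[-0.025,0.073,-0.039,0,-1],[-0.029,0.085,-0.051,0,-1],[-0.033,0.096,-0.064,0,-1],[-0.036,0.105,-0.079,0,-1],[-0.039,0.113,-0.094,0,-1],[-0.042,0.123,-0.119,0,-1],[-0.042,0.123,-0.119,0,-1]]]'
python3 -m crank '[[[-0.001,0.003,-0.011,0,-1],[-0.002,0.005,-0.022,0,-1],[-0.003,0.006,-0.032,0,-1],[-0.003,0.007,-0.040,0,-1],[-0.003,0.007,-0.040,0,-1]]]'
python3 -m crank '[[[0,0,-0.003,0,-1],[0,0,-0.003,0,-1]]]'
```

```text
clock: 3.95
eef_pos: [0.5403, -0.0495, 0.0548]
eef_rot: [0.581, 0.814, -0.0, -0.001]
ft_force: [-0.7, -0.5, -0.7]
gripper_width: -0.003
grip_force: 0.0
clock: 4.45
eef_pos: [0.5403, -0.0474, 0.04]
eef_rot: [0.581, 0.814, -0.0, -0.0]
ft_force: [-0.3, 0.4, 0.7]
gripper_width: 0.004
grip_force: 0.0
clock: 4.65
eef_pos: [0.5406, -0.0475, 0.0393]
eef_rot: [0.581, 0.814, -0.0, 0.0]
ft_force: [0.1, -0.1, 1.1]
gripper_width: -0.001
grip_force: 0.0
```

```bash
python3 -m crank '[[[0,0,-0.003,0,-1],[0,0,-0.003,0,-1],[0,0,-0.003,0,-1]]]'
python3 -m crank '[[[0,0,-0.003,0,-1],[0,0,-0.003,0,-1],[0,0,-0.003,0,-1]]]'
```

```text
clock: 4.95
eef_pos: [0.5407, -0.0475, 0.0389]
eef_rot: [0.581, 0.814, 0.0, 0.0]
ft_force: [-1.2, -0.3, 5.5]
gripper_width: -0.001
grip_force: 2.8
clock: 5.25
eef_pos: [0.5408, -0.0475, 0.0388]
eef_rot: [0.581, 0.814, 0.0, 0.001]
ft_force: [-4.9, 1.6, 14.1]
gripper_width: -0.003
grip_force: 6.6
```

The gate is flat on its stop: z is 38.8 mm and the force is rising. I'll lift and move behind the tab.

```bash
python3 -m crank '[[[0,0,0.1,0,-1],[0,0,0.2,0,-1],[0,0,0.25,0,-1],[-0.03,0.1,0.25,0,-1],[-0.06,0.2,0.25,0,-1],[-0.1,0.3,0.25,0,-1],[-0.1,0.3,0.25,0,-1]]]'
python3 - <<'E'
from h import *
d=shot('side','s2.png');o=ctrl.observe();print(Bd(o['eef_pos']),o['ft_force'],((W((-.06,.118,.055))-o['eef_pos'])/.4).round(3))
e=shot('top','t2.png')
cv2.imwrite('pics/c2.png',np.hstack([cv2.resize(d['color'][160:310,240:440,::-1],(400,300)),cv2.resize(e['color'][110:260,270:420,::-1],(300,300))]))
E
```

```text
clock: 5.95
eef_pos: [0.4981, 0.0763, 0.137]
eef_rot: [0.579, 0.815, 0.0, -0.001]
ft_force: [0.1, -0.0, 1.5]
gripper_width: 0.0
grip_force: 0.0
[-0.05918108  0.13707462  0.13710135] [ 0.42710884 -1.00001958  0.63040682] [ 0.014 -0.046 -0.205]
```

View pics/c2.png

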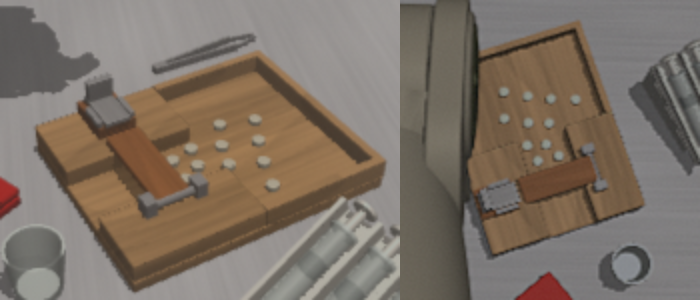

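The picture shows the gate flat across the channel, its free end at the bolt near (115,130) in the side half, and the board in place. I'll descend behind the tab and approach it.

```bash
python3 -m crank '[[[0.003,-0.01,-0.1,0,-1],[0.007,-0.02,-0.17,0,-1],[0.01,-0.03,-0.205,0,-1],[0.01,-0.03,-0.205,0,-1],[0.016,-0.05,-0.205,0,-1],[0.023,-0.07,-0.205,0,-1],[0.028,-0.085,-0.205,0,-1],[0.033,-0.1,-0.205,0,-1],[0.033,-0.1,-0.205,0,-1]]]'
python3 -m crank '[[[0.003,-0.009,0,0,-1],[0.006,-0.018,0,0,-1],[0.009,-0.027,0,0,-1],[0.009,-0.027,0,0,-1]]]'
python3 - <<'E'
from h import *
o=ctrl.observe();print(Bd(o['eef_pos']),o['ft_force'])
E
```

```text
clock: 6.95
eef_pos: [0.5147, 0.0316, 0.0556]
eef_rot: [0.582, 0.813, 0.0, 0.001]
ft_force: [-0.2, -0.5, 0.0]
gripper_width: 0.003
grip_force: 0.0
clock: 7.35
eef_pos: [0.5175, 0.0213, 0.0549]
eef_rot: [0.581, 0.814, -0.0, 0.0]
ft_force: [-0.5, -0.3, -0.1]
gripper_width: 0.004
grip_force: 0.0
[-0.05947243  0.08088494  0.05488209] [-0.53312191 -0.25057988 -0.07071538]
```

Run:
```python
from h import *
d=shot('side','s3.png')
cv2.imwrite('pics/s3c.png',cv2.resize(d['color'][170:270,240:370,::-1],None,fx=5,fy=5,interpolation=cv2.INTER_CUBIC))
```

```text
(no output)
```

View pics/s3c.png

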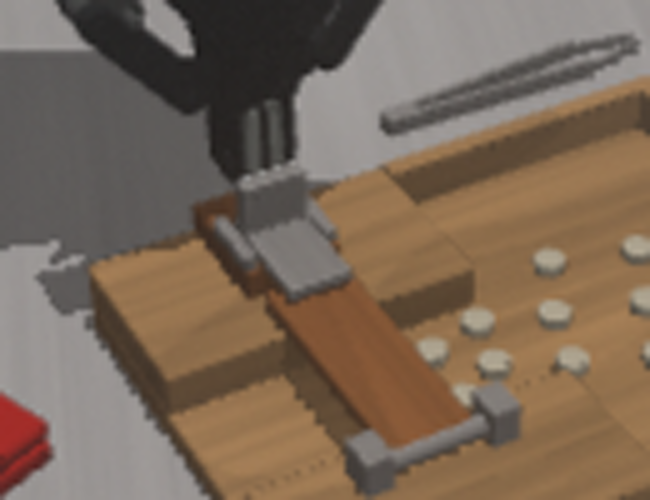

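The side view shows the fingers behind the tab at (270,175) and the tongue's edge at about (310,290), already over the gate's end. I'll push on in small steps while watching the force.

```bash
python3 -m crank '[[[0.001,-0.003,0,0,-1],[0.002,-0.006,0,0,-1],[0.002,-0.006,0,0,-1]]]'
python3 -m crank '[[[0.001,-0.003,0,0,-1],[0.001,-0.003,0,0,-1]]]'
python3 - <<'E'
from h import *
o=ctrl.observe();print(Bd(o['eef_pos']),o['ft_force'])
E
```

```text
clock: 7.7
eef_pos: [0.518, 0.0194, 0.0548]
eef_rot: [0.581, 0.814, -0.0, -0.0]
ft_force: [-0.4, -0.1, -0.3]
gripper_width: 0.001
grip_force: 0.5
clock: 7.9
eef_pos: [0.5182, 0.0187, 0.0548]
eef_rot: [0.581, 0.814, 0.0, -0.001]
ft_force: [-0.5, 3.4, 1.2]
gripper_width: 0.004
grip_force: 2.0
[-0.05962197  0.07816205  0.05480979] [-0.54717159  3.36571858  1.21320256]
```

```bash
python3 -m crank '[[[0.0005,-0.0015,0,0,-1],[0.0005,-0.0015,0,0,-1]]]'
python3 - <<'E'
from h import *
o=ctrl.observe();print(Bd(o['eef_pos']),o['ft_force'])
d=shot('side','s4.png');S0=load('s2')['color'].astype(int)
cv2.imwrite('pics/s4c.png',cv2.resize(d['color'][170:270,240:370,::-1],None,fx=5,fy=5,interpolation=cv2.INTER_CUBIC))
# board moved? shift of near-corner patch
a=cv2.cvtColor(load('s0')['color'],cv2.COLOR_RGB2GRAY);b=cv2.cvtColor(d['color'],cv2.COLOR_RGB2GRAY)
for (r0,r1,c0,c1) in [(205,265,370,440),(265,310,280,340)]:
    print(cv2.phaseCorrelate(np.float32(a[r0:r1,c0:c1]),np.float32(b[r0:r1,c0:c1])))
E
```

```text
clock: 8.1
eef_pos: [0.5182, 0.0187, 0.0548]
eef_rot: [0.581, 0.814, 0.001, -0.001]
ft_force: [-1.9, 5.6, 1.8]
gripper_width: 0.002
grip_force: 3.1
[-0.05963095  0.07813476  0.05481696] [-1.88967278  5.64647784  1.81636951]
((-0.011147580625035403, 0.008785060847991133), 1.011872683962186)
((-0.028501138796727332, 0.47274274269500793), 0.9921102954723217)
```

View pics/s4c.png

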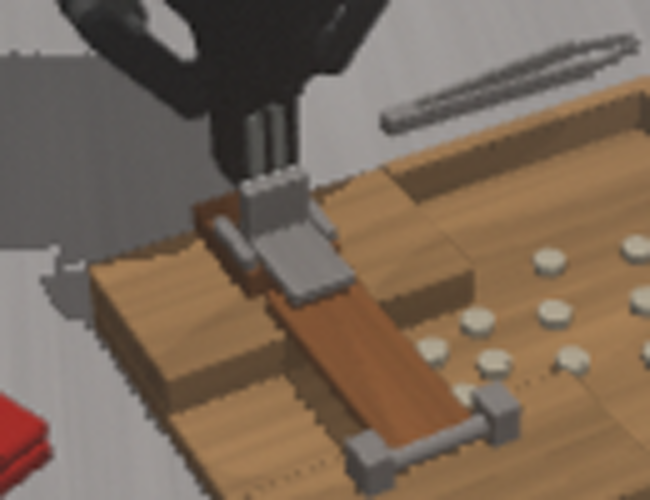

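The force rose to 6 N with no motion and the board unmoved, so the bolt is on its end stop. I'll back off, retreat and verify.

```bash
python3 -m crank '[[[-0.01,0.03,0,0,-1],[-0.025,0.07,0,0,-1],[-0.025,0.07,0.1,0,-1],[-0.025,0.07,0.2,0,-1],[-0.03,0.1,0.3,0,-1],[-0.05,0.2,0.35,0,-1],[-0.08,0.3,0.35,0,-1],[-0.08,0.3,0.35,0,-1],[-0.08,0.3,0.35,0,-1]]]'
python3 - <<'E'
from h import *
d=shot('side','s5.png')
for y in(.022,.024,.026,.030): print(y,[((proj(d,W((x,y,.046)))-[240,170])*5).round(1) for x in(-.072,-.048)])
cv2.imwrite('pics/s5c.png',cv2.resize(d['color'][170:270,240:370,::-1],None,fx=5,fy=5,interpolation=cv2.INTER_CUBIC))
E
```

```text
clock: 9.05
eef_pos: [0.4865, 0.1384, 0.1951]
eef_rot: [0.58, 0.815, -0.0, 0.001]
ft_force: [1.2, 0.7, 0.7]
gripper_width: -0.0
grip_force: 0.0
0.022 [array([294.7, 303.8]), array([357.9, 281.4])]
0.024 [array([292. , 300.5]), array([355.2, 278.1])]
0.026 [array([289.4, 297.1]), array([352.4, 274.8])]
0.03 [array([284.1, 290.5]), array([346.9, 268.3])]
```

View pics/s5c.png

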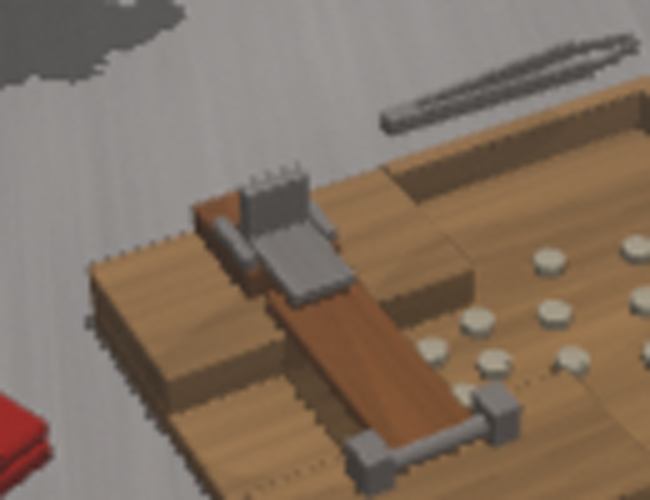

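The tongue's edge at about (292,299)-(355,275) matches the home position of y = 24 mm. The gate is flat, the board hasn't moved and the hand is clear.

```bash
python3 -c "
from station import ctrl
print(ctrl.hand_in())"
```

```text
the job is handed in; nothing more can be done
None
```

The job is handed in: the gate lies flat across the channel, the bolt is against its end stop over the gate's free end, the board showed no visible shift, the bystanders weren't touched, and the hand is clear.

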